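# Eject the battery pack from its charging dock and trap it

## Robot

A 6-joint arm with a two-finger parallel gripper is mounted at the origin on the work surface; the furniture and walls round the work are solid. World frame = base frame: x ahead of the robot, y to its left, z up, the work surface at z = 0. Lengths are in m, angles in rad, forces in N, time in s.
With the tool pointing down it reaches from about 0.275 to 0.825 m from the base axis. Payload 5.2 kg.
Tool frame: the origin (TCP) lies where the fingers leave the gripper's body, on its centre line; the fingertips stand 84 mm ahead of it and the grasp point (between the pads) lies 65 mm ahead of it (bot.grip_depth is the distance from the TCP to the grasp point, in m); z points along the fingers, y is the line along which they close (so a half turn about z gives the same grasp; the last joint's range is limited). The gripper opens to 93 mm and grips with 3 to 60 N. Pads are 15 mm wide; open, the fingers measure 128 mm over their backs; the gripper's body (75 mm by 188 mm) begins 65 mm behind the grasp point.
Start: joints at [0.916, 0.259, 1.535, -0, 1.348, -0.203], TCP at [0.24, 0.495, 0.303] pointing down, gripper open.
Joint ranges: [-3.14, 3.14], [-0.91, 2.08], [0.19, 2.58], [-1.22, 4.36], [0.22, 2.71], [-3.12, 3.12]. Speed limits (rad/s): [2.57, 2.57, 3.14, 3.14, 3.14, 3.14].

## Interface

Orientations are given as a rotation vector (axis times angle).
In Python, from bench import bot gives the robot as it stands.
- The arm moves only by the tool send_rows, never from a script. Its argument "rows" is a list of rows, each a list of 7 numbers: the finger opening in mm, from 0 to 93, then the shift along the world's x, y, z in a scale on which 1.0 is 750 mm, then the turn, a rotation vector about the world's x, y, z in normalised numbers (1 is 2 rad). In form: [[gripper, tx, ty, tz, wx, wy, wz], ...]. A call has 1 to 8 rows; each row is the pose to reach, as a shift and turn from the pose commanded when the call began; what a row does not reach only later rows make up. A row lasts 1/12 s, in which the tool goes at most 41.7 mm and 7.16 degrees, less where a joint would pass 70% of its speed; a pose out of reach is approached as far as the arm can. A call with a gripper value outside its range is refused whole. The fingers move at their own pace and stop on an object; the grip force is fixed at half the most. Time passes only in rows, so rows that repeat a pose let the fingers close. It gives the time, the measured TCP pose, the force, the opening and the grip force at its end, in the units of the state.
- bot.read_state(): the state, without advancing time (a new reading comes with each control period).
- bot.read_camera(name): name is "side" or "top"; returns a dict with "img" (400x640x3 uint8, red, green, blue), "range_z" (400x640 float32, m along the optical axis (not along the pixel's ray), 0 where there is no reading), "camera_matrix" (3x3 intrinsics, pixels), "camera_from_world" (4x4, takes a point from world to camera coordinates). Camera axes: x right, y down, z forward; pixel columns grow to the right and rows downward; lengths in m; the calibration is good to about 2 mm. A picture is of the moment at which its call begins.
- bot.hand_in(): hands the job in; it is judged then, once.
The state is a dict: "time_s": time; "joints": joint angles; "dq": joint speeds; "joint_efforts": joint torques, N m; "tcp_pos": TCP position; "eef_rot": TCP orientation; "wrist_force": force on the tool from outside, world axes, zero at the start; "ft_torque": the same for the moment, N m; "width": finger opening in m; "grasp_force": force on a finger pad.
Only numpy, scipy, OpenCV 4.12 (cv2) and the standard library are available. Lean on these libraries where they do the work, as an engineer would, in place of code of your own. Each camera call takes 0.05 s, during which the arm holds its last target. There are 200 camera calls.

## Task

Press the eject key of the charging dock fully down with one finger while the other finger stands in front of the bay, so that the spring pops the battery pack out against that finger and it cannot slide away; let it come out by no more than 3 cm. Nothing is grasped or lifted, and the things standing about stay where they are. Finish while still holding: the key kept down and the popped pack trapped by your finger.

Things in the scene. Friction and masses are not known exactly. Their poses are not given: they have to be found in the camera images.
- dock: Grey charging dock, fixed. x runs from its front into the bay, y left as seen looking into the bay, z up. Origin on the work surface under the bay's centre line, 18 mm in front of the mouth. Plinth 20 mm high, x -50 to 98, y -40 to 40 mm. Bay behind the mouth: 53 mm wide, cheeks 63 and lips 67 mm high. Wing for the key: x -35 to 35, y to 94 mm; collar round the key 27 mm high.
- bay_mouth (a point): Middle of the bay's mouth on its floor: dock frame x 18, y 0, z 20 mm, below the front face of the seated pack. In front of it (x -50 to 18 mm) lies a flat open apron, top at z 20 mm.
- latch (a point): Top of the steel latch tooth in front of the pack, dock frame x 14.7, y 0, z 25 mm: 6 (x) x 18 (y) mm, 5 mm above the apron. It sinks with the key.
- pack: Black battery pack, 60 (x) x 50 (y) x 40 (z) mm, about 0.15 kg, loose in the bay. Origin at the centre of its underside, axes as the dock's. Seated: origin at x 48, y 0, z 20 mm in the dock frame, front face at x 18, top at z 60 mm. It pops out towards the dock's -x; a finger whose near side stands 10 mm before the face lets it out 10 mm.
- plunger (a joint): Spring plunger behind the pack: 0 with the pack seated, up to 0.034 m pushed out. It pushes the pack out fast, at once when the latch has sunk, with 5.5 N falling to 2 N; after 34 mm the pack slides on by itself and off the apron. Nothing but a finger already standing there can stop it.
- eject_key (a joint): Travel of the eject key: 0 up, 0.009 m fully down. It springs back when let go. Pushing it takes 2 N at first, 6 N fully down, plus some rubbing of the latch, which lets go at about 0.005 m.
- key_top (a point): Centre of the eject key's top, moving with it: dock frame x 0, y 65 mm, z 40 mm up, 31 mm fully down. Top 38 (x) x 36 (y) mm. The key is 65 mm left of the bay's centre line and 18 mm before the mouth: with the two fingers along the dock's y, their middles 65 mm apart, one is over the key and the other in front of the pack.
- staples: Bystander: small carton of staples, 38 x 64 x 22 mm, on the surface in front of the dock; origin at the centre of its underside. Must not be disturbed.
- stamp: Bystander: rubber stamp with turned wooden handle, 28 x 50 x 76 mm high, standing behind the dock; origin at the centre of its underside. Must not be disturbed.
- loupe: Bystander: round black loupe, 43 mm across, 36 mm high, standing beyond the carton, off the dock's front; origin at the centre of its underside. Must not be disturbed.
Things that resemble listed ones, but are neither listed nor needed, are in the scene too. What is shaped like the dock but pink is not meant.

How it is judged:
By the outcome, as a careful person would: the job done as asked, in the order asked, and still so for the second after the job is handed in, while the arm keeps its last pose, push and grip.
It also fails if it takes over 32 s, if anything falls off the work surface, if the arm or the gripper's body presses on something with over 40 N, if the wrist force passes 120 N, or if a joint passes its speed limit or range.

## Working session

There is one attempt and no reset: what is moved stays moved. The work goes in short steps, Python scripts to look and compute and a tool call to move; the robot and the scene stay as the last step left them, time stands still between calls to the robot, and variables do not carry over. Pictures are saved under pics/ and viewed, at most 10 in all, crops included, and the job is handed in when it is done.

Besides the shell and the picture viewer there is one more tool, called as name([rows], argument=value, ...), one row to a line, values as JSON. send_rows: Moves the arm, as the interface text tells. Its arguments: {"type":"object","properties":{"rows":{"type":"array","items":{"type":"array","items":{"type":"number"}}}},"required":["rows"]}

```bash
mkdir -p pics; cat > h.py <<'E'
import numpy as np,cv2
from bench import bot
def grab(n):
    c=bot.read_camera(n); np.savez('cam_'+n+'.npz',**c); return c
def pts(c):
    K=c['camera_matrix'];T=np.linalg.inv(c['camera_from_world']);z=c['range_z']
    v,u=np.mgrid[:z.shape[0],:z.shape[1]]
    P=np.stack([(u-K[0,2])/K[0,0]*z,(v-K[1,2])/K[1,1]*z,z,np.ones_like(z)],-1)
    return (P@T.T)[...,:3]
E
python3 - <<'E'
from h import *
for n in('top','side'):
    c=grab(n);cv2.imwrite(f'pics/{n}1.png',c['img'][...,::-1])
s=bot.read_state();print(s)
E
```

```text
{'time_s': 0.1, 'joints': array([ 9.16206094e-01,  2.59292309e-01,  1.53593642e+00, -5.06475383e-06,
        1.34800216e+00, -2.02779776e-01]), 'dq': array([ 0.00050738, -0.00157368, -0.00280212,  0.00049699,  0.00060087,
       -0.00068973]), 'joint_efforts': array([ 1.67013775e-03, -4.38205612e+01, -2.84642476e+01,  7.22948089e-02,
        3.62818572e-02, -3.21996936e-07]), 'tcp_pos': array([0.23988554, 0.49455038, 0.30200372]), 'eef_rot': array([-7.03527757e-01, -3.06111051e+00,  2.34321045e-03]), 'wrist_force': array([ 0.20129203, -0.13246309,  0.53468882]), 'ft_torque': array([ 0.05861803, -0.0107875 , -0.00280638]), 'grasp_force': 0.0, 'width': 0.09310581708887646}
```

View pics/top1.png

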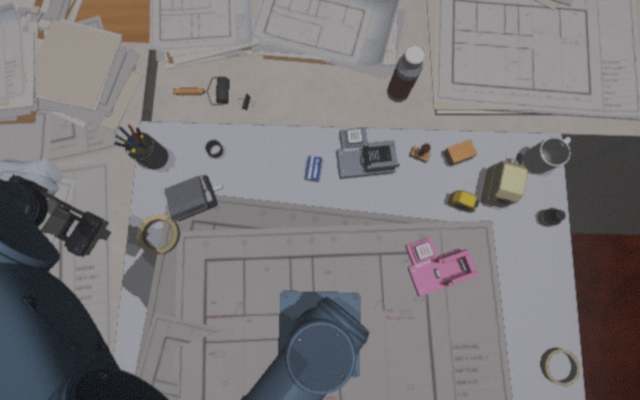

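View pics/side1.png

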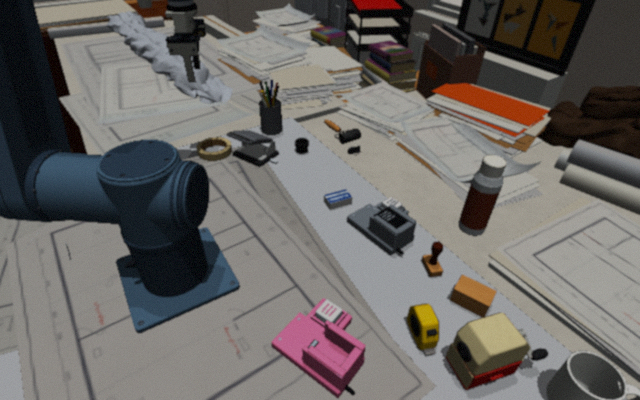

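Top view: grey dock at about (367,155) with key (353,135) and pack (378,155); staples (314,168), loupe (214,148) and stamp (421,152). Confusable things: the pink dock (440,265), excluded by colour, and the grey folder-like box (190,197), which has no bay or key. I choose the grey dock and check it in a close crop.

```bash
python3 - <<'E'
from h import *
c=dict(np.load('cam_top.npz'));P=pts(c)
a,b,l,r=115,190,290,440
cv2.imwrite('pics/crop1.png',cv2.resize(c['img'][a:b,l:r,::-1],None,fx=5,fy=5,interpolation=cv2.INTER_NEAREST))
print(c['camera_matrix'],np.linalg.inv(c['camera_from_world'])[:3])
z=(P[...,2]*1000).round().astype(int)
for v in range(126,182,3): print(v,z[v,330:404:3])
for p in((353,135),(378,155),(340,178),(398,143)): print(p,P[p[1],p[0]].round(4))
E
```

```text
[[389.37553701   0.         321.33602776]
 [  0.         389.37553701 200.95086968]
 [  0.           0.           1.        ]] [[ 0.02499405 -0.98351072  0.1791144   0.15132954]
 [-0.99957747 -0.02724629 -0.01012501  0.01386053]
 [ 0.01483826 -0.17878565 -0.98377615  1.03384532]]
126 [  0  -1 -12 -17 -16 -17 -16 -13 -17 -16 -13 -14 -12 -11 -16 -19 -14 -18
 -16 -18 -14 -14 -16 -10 -14]
129 [ 1 -1 -1 -7 23 27 27 25 38 38 41 20  0 -2  0 -2  0 -1 -1 -1  2  1 -1 -3
 -1]
132 [ 2  1  0 -1 20 25 38 44 39 42 42 20  1  1 -2 -1 -1 -4 -2  2 -3 -3  1  2
  2]
135 [ 2 -3 -2 -1 22 27 42 39 42 38 40 19 20 -2 -3 -1  5 -2 -1 -1  1 -2 -2  1
 -2]
138 [ 1  3 -8 -2 19 26 41 38 41 41 41 28 19 -3 -2  2  2  1 -1  0 -3 -3  0 -1
  0]
141 [-3  0 -2 -2 19 22 37 39 38 38 40 30 20 -1  0 -2 67 69 67 68 67 67 -3 -1
 -3]
144 [ 2  1  0 -1 17 19 19 22 27 28 27 26 62 67 67 64 68 68 69 63 68 62  2 -1
 -2]
147 [ 1 -1 -1 -1 15 19 22 22 22 19 20 41 59 62 64 62 62 62 59 31 64 63 -4 -1
  2]
150 [-3  0 -1 21 19 18 19 19 21 24 23 40 59 61 60 60 60 59 61 57 62 61  1 -4
  0]
153 [ 1 -3  2 20 19 19 22 17 23 18 21 34 60 60 62 67 60 
[... 261 characters left out ...]
71  0
 -1]
165 [ 3 -3 -2 19 20 23 20 22 22 20 19 24 52 66 67 67 71 65 65 66 64 62 59 12
 -1]
168 [   0   -1 1034   18   22   19   18   17   20   17   23   17   45   56
   53   53   50   43   39   41   36   29    3   -1    0]
171 [-1  1 -2  8 17 22 22 23 23 21 22 17 29 24 20 20 19 18 21 20 19 21 -1 -1
  0]
174 [-5 -4  2  1 18 19 17 23 21 19 20 16 19 16 10  9  5 -2 -2  0 -1  0 -4  3
  0]
177 [ 5  3  2 -1 14  8  4  1 -2 -1 -3  2 -1  1  4 -1 -2  0  0  1  2  1 -1 -3
  0]
180 [ 1  1  0  3 -1  3  2  0 -1 -4 -1  2  0  2  0 -1  0 -2 -3  2 -4  0  2  0
  2]
(353, 135) [ 0.5137 -0.0766  0.0415]
(378, 155) [ 0.4538 -0.1404  0.0616]
(340, 178) [ 0.4046 -0.0461 -0.    ]
(398, 143) [ 0.509  -0.2057  0.0009]
```

View pics/crop1.png

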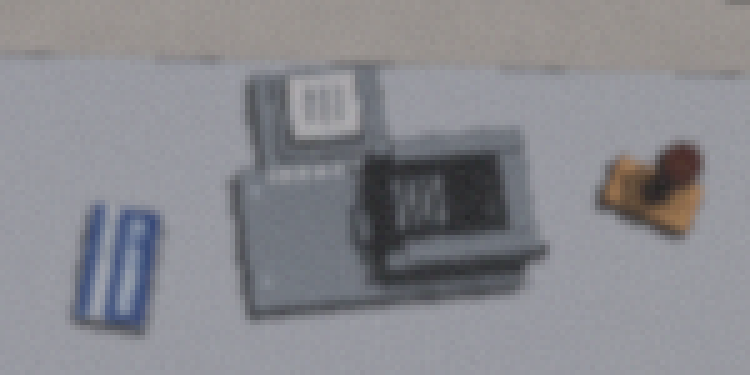

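The crop confirms it: grey dock, white key top at crop (323,105), black pack in the bay at (440,190), carton to the left (115,265), stamp to the right (650,190). Bay opens to image left (world +y).

```bash
cat >> h.py <<'E'
def ray(c,uv,z):
    K=c['camera_matrix'];T=np.linalg.inv(c['camera_from_world'])
    uv=np.atleast_2d(uv).astype(float)
    d=np.c_[(uv[:,0]-K[0,2])/K[0,0],(uv[:,1]-K[1,2])/K[1,1],np.ones(len(uv))]@T[:3,:3].T
    o=T[:3,3]; return (o+d*((z-o[2])/d[:,2])[:,None])[:,:2]
def proj(c,p):
    q=c['camera_from_world']@np.r_[p,1];q=c['camera_matrix']@q[:3];return q[:2]/q[2]
E
python3 - <<'E'
from h import *
c=dict(np.load('cam_top.npz'));P=pts(c);g=cv2.cvtColor(c['img'],cv2.COLOR_RGB2GRAY).astype(float)
def sub(p,i):  # subpixel steepest
    a=np.abs(np.gradient(p));k=a.argmax();w=a[max(k-2,0):k+3];return i+max(k-2,0)+(w*np.arange(len(w))).sum()/w.sum()
def line(Q,n):
    vx,vy,x,y=cv2.fitLine(Q.astype(np.float32),cv2.DIST_HUBER,0,.001,.001).ravel()
    r=(Q-[x,y])@[-vy,vx];print(n,'dir',np.degrees(np.arctan2(vy,vx)).round(2),'pt',x.round(4),y.round(4),'rms mm',(r.std()*1e3).round(2));return vx,vy
fr=np.array([[sub(g[v,331:345],331),v] for v in range(152,174)]);line(ray(c,fr,.02),'front')
bo=np.array([[u,sub(g[170:184,u],170)] for u in range(344,394)]);line(ray(c,bo,0.),'bottom side')
# sizes via height layers
Z=P[...,2];reg=np.zeros(Z.shape,bool);reg[120:185,330:405]=1
for n,m,z in(('key',reg&(g>g[120:185,330:405].max()*.8),.04),('lips+pack',reg&(Z>.053),.063)):
    m=cv2.morphologyEx(m.astype(np.uint8),cv2.MORPH_OPEN,np.ones((2,2)))
    k,lab,st,ce=cv2.connectedComponentsWithStats(m);i=1+st[1:,4].argmax()
    v,u=np.nonzero(lab==i);Q=ray(c,np.c_[u,v],z)
    print(n,len(u),ce[i],'rect',cv2.minAreaRect((Q*1000).astype(np.float32)),'mean',Q.mean(0))
# side view key
s=dict(np.load('cam_side.npz'))
print('side proj of key',proj(s,[.5137,-.0766,.04]),s['camera_matrix'][0],np.linalg.inv(s['camera_from_world'])[:3,3])
PS=pts(s);Zs=PS[...,2]
for n,lo,hi,a in(('key',.034,.046,'k'),('hi',.055,.075,'p')):
    R=(PS[...,0]>.38)&(PS[...,0]<.57)&(PS[...,1]>-.21)&(PS[...,1]<-.02)&(Zs>lo)&(Zs<hi)
    if a=='k': R&=s['img'].min(-1)>110
    Q=PS[R][:,:2]*1000;print('side',n,len(Q),cv2.minAreaRect(Q.astype(np.float32)) if len(Q) else 0,Q.mean(0))
# staples
h=cv2.cvtColor(c['img'],cv2.COLOR_RGB2HSV)
m=(P[...,2]>.012);m[:150]=0;m[190:]=0;m[:,:295]=0;m[:,330:]=0
v,u=np.nonzero(m);print('staples',cv2.minAreaRect((ray(c,np.c_[u,v],.022)*1000).astype(np.float32)))
E
```

```text
front dir 8.18 pt 0.445 -0.0352 rms mm 0.59
bottom side dir -82.88 pt 0.4146 -0.1351 rms mm 0.47
key 2376 [371.13804714 149.91287879] rect ((466.78717041015625, -118.81424713134766), (177.22019958496094, 201.58428955078125), 1.6231138706207275) mean [ 0.47474615 -0.12558349]
lips+pack 791 [381.01896334 155.11125158] rect ((453.4742431640625, -148.74020385742188), (71.45233917236328, 81.9080581665039), 7.656315803527832) mean [ 0.45336826 -0.14801231]
side proj of key [390.96299618 200.97263265] [387.8647999    0.         318.92515863] [-0.0327064  -0.60909456  0.64322123]
side key 122 ((512.5379638671875, -80.59364318847656), (36.188175201416016, 37.67272186279297), 11.2343111038208) [513.46432325 -79.6547509 ]
side hi 819 ((454.7478332519531, -146.6460723876953), (69.63716125488281, 81.50831604003906), 6.436777114868164) [ 453.85058668 -150.14152465]
staples ((415.2232666015625, 34.78096389770508), (97.24674987792969, 82.28231048583984), 2.124641180038452)
```

```bash
python3 - <<'E'
from h import *
from scipy.spatial.transform import Rotation as R
dx=np.array([.1305,-.9914]);dy=np.array([.9914,.1305]);O=np.array([.4483,-.0852])
for n in('top','side'):
    c=dict(np.load(f'cam_{n}.npz'));g=c['img'].min(-1).astype(int)
    u0,v0=proj(c,[.5128,-.0767,.04]).round().astype(int)
    reg=np.zeros(g.shape,bool);reg[v0-14:v0+15,u0-16:u0+17]=1
    P=pts(c)
    reg&=(P[...,2]>.033)&(P[...,2]<.047)
    v,u=np.nonzero(reg);Q=ray(c,np.c_[u,v],.04)
    D=(Q-O)@np.c_[dx,dy]*1e3
    print(n,'key',len(u),'centroid dock',D.mean(0).round(1),'pct',np.percentile(D,[3,97],axis=0).round(1).tolist())
    # pack top: dark, z~60
    d=(g<60)&(abs(P[...,2]-.06)<.008);D=(ray(c,np.argwhere(d)[:,::-1],.06)-O)@np.c_[dx,dy]*1e3
    D=D[(abs(D[:,0]-50)<60)&(abs(D[:,1])<45)];print(' pack',len(D),D.mean(0).round(1),np.percentile(D,[3,97],axis=0).round(1).tolist())
s=bot.read_state();M=R.from_rotvec(s['eef_rot']).as_matrix();print(M.round(3),s['joints'].round(3))
E
```

```text
top key 191 centroid dock [ 3.6 64.2] pct [[-14.6, 46.9], [21.8, 82.0]]
 pack 238 [52.9  2.3] [[21.9, -20.0], [79.8, 21.4]]
side key 132 centroid dock [ 3.1 63.6] pct [[-13.3, 42.1], [23.9, 79.6]]
 pack 497 [62.7 -5.9] [[25.7, -39.6], [103.9, 24.8]]
[[-0.9    0.437 -0.001]
 [ 0.437  0.9   -0.001]
 [ 0.    -0.002 -1.   ]] [ 0.916  0.259  1.536 -0.     1.348 -0.203]
```

Dock origin after the correction is (0.4485, -0.0885), with dock y about 7.5° from world x. Key and pack centres agree with the given geometry to within about 1.5 mm. I hover over it with the fingers 65 mm apart (opening 47.5 mm).

Units first: shifts go in shares of 750 mm and turns go in shares of 2 rad. So -288 mm / 750 = -0.384, 120 mm / 750 = 0.16, -0.494 rad / 2 = -0.247.

send_rows([
  [47.5,0.02,-0.048,0,0,0,-0.031],
  [47.5,0.04,-0.096,0,0,0,-0.062],
  [47.5,0.06,-0.144,0,0,0,-0.0925],
  [47.5,0.08,-0.192,0,0,0,-0.1235],
  [47.5,0.1,-0.24,0,0,0,-0.1545],
  [47.5,0.12,-0.288,0,0,0,-0.1855],
  [47.5,0.14,-0.336,0,0,0,-0.216],
  [47.5,0.16,-0.384,0,0,0,-0.247],
])

```text
time_s: 0.77
tcp_pos: [0.3601, 0.2051, 0.3026]
eef_rot: [-1.434, -2.795, 0.0]
wrist_force: [0.2, -0.8, 0.5]
width: 0.0482
grasp_force: 0.0
```

Scaled: -288 mm / 750 = -0.384, -252 mm / 750 = -0.336, -0.494 rad / 2 = -0.247.

send_rows([
  [47.5,0.02,-0.048,0,0,0,-0.031],
  [47.5,0.04,-0.096,0,0,0,-0.062],
  [47.5,0.06,-0.144,0,0,0,-0.0925],
  [47.5,0.08,-0.192,0,0,0,-0.1235],
  [47.5,0.1,-0.24,0,0,0,-0.1545],
  [47.5,0.12,-0.288,0,0,0,-0.1855],
  [47.5,0.14,-0.336,0,0,0,-0.216],
  [47.5,0.16,-0.384,0,0,0,-0.247],
])

```text
time_s: 1.43
tcp_pos: [0.4802, -0.0831, 0.3025]
eef_rot: [-2.075, -2.358, 0.0]
wrist_force: [0.8, 0.9, -0.5]
width: 0.0474
grasp_force: 0.0
```

Scaled: -120 mm / 750 = -0.16, -90 mm / 750 = -0.12.

send_rows([
  [47.5,0,0,-0.04,0,0,0],
  [47.5,0,0,-0.08,0,0,0],
  [47.5,0,0,-0.12,0,0,0],
  [47.5,0,0,-0.16,0,0,0],
  [47.5,0,0,-0.16,0,0,0],
  [47.5,0,0,-0.16,0,0,0],
])

```text
time_s: 1.93
tcp_pos: [0.4791, -0.0808, 0.1817]
eef_rot: [-2.069, -2.359, 0.002]
wrist_force: [1.0, 0.0, 0.7]
width: 0.0473
grasp_force: 0.0
```

```bash
python3 - <<'E'
from h import *
from scipy.spatial.transform import Rotation as R
s=bot.read_state();M=R.from_rotvec(s['eef_rot']).as_matrix();y=M[:2,1]
O=np.array([.4485,-.0885]);dx=np.array([.1305,-.9914]);dy=np.array([.9914,.1305])
print(s['time_s'],s['tcp_pos'],s['width'],s['wrist_force'],'yaw',np.degrees(np.arctan2(y[1],y[0])),M[:,2])
for k in(-1,1):
    p=s['tcp_pos'][:2]+k*y*(s['width']/2+.00875);print((p-O)@np.c_[dx,dy]*1e3)
c=grab('side');u,v=proj(c,[.48,-.09,.06]).astype(int)
cv2.imwrite('pics/side2.png',cv2.resize(c['img'][v-60:v+60,u-75:u+75,::-1],None,fx=5,fy=5))
E
```

```text
1.9333 [ 0.47909206 -0.08079772  0.18167556] 0.04729299392518325 [1.00210594 0.02746414 0.74159031] yaw 7.4994290917458795 [-0.00414863  0.00174644 -0.99998987]
[-3.64344292 -1.06058268]
[-3.64410048 63.72881891]
```

View pics/side2.png

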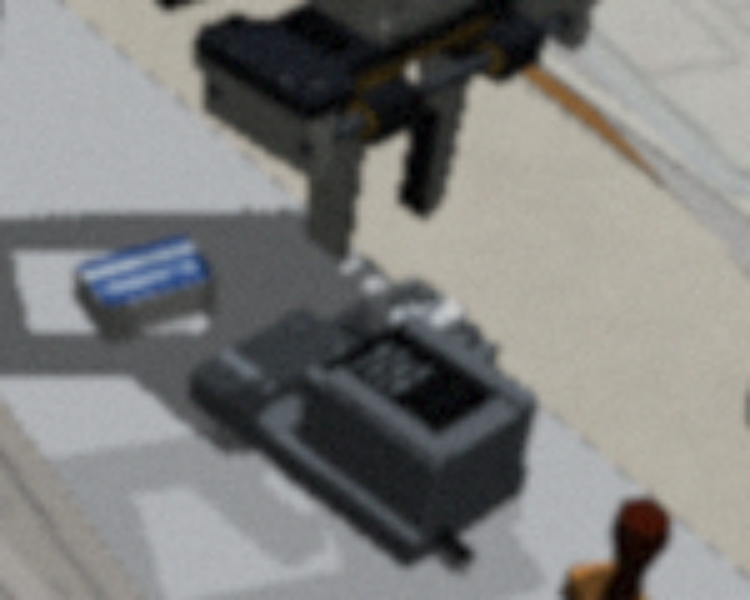

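The fingers hang above the dock, one over the apron and one towards the key, clear of the bay. Measured finger middles are at dock (-3.6, -1) and (-3.6, 64) mm. I descend to just above the key.

Scaled: -52 mm / 750 = -0.0693, -40 mm / 750 = -0.0533.

send_rows([
  [47.5,0,0,-0.0267,0,0,0],
  [47.5,0,0,-0.0533,0,0,0],
  [47.5,0,0,-0.0693,0,0,0],
  [47.5,0,0,-0.0693,0,0,0],
  [47.5,0,0,-0.0693,0,0,0],
])

```text
time_s: 2.4
tcp_pos: [0.481, -0.0814, 0.1323]
eef_rot: [2.07, 2.361, 0.001]
wrist_force: [0.1, -0.6, 1.3]
width: 0.0475
grasp_force: 0.0
```

```bash
python3 - <<'E'
from h import *
s=bot.read_state();print(s['tcp_pos'],s['width'],s['wrist_force'])
ims=[]
for n in('side','top'):
    c=grab(n);u,v=proj(c,[.47,-.1,.05]).astype(int)
    ims.append(cv2.resize(c['img'][v-40:v+40,u-50:u+50,::-1],None,fx=4,fy=4))
cv2.imwrite('pics/both3.png',np.hstack(ims))
E
```

```text
[ 0.48104975 -0.08139666  0.13231339] 0.04747157817703701 [ 0.0573298  -0.5930026   1.29579253]
```

View pics/both3.png

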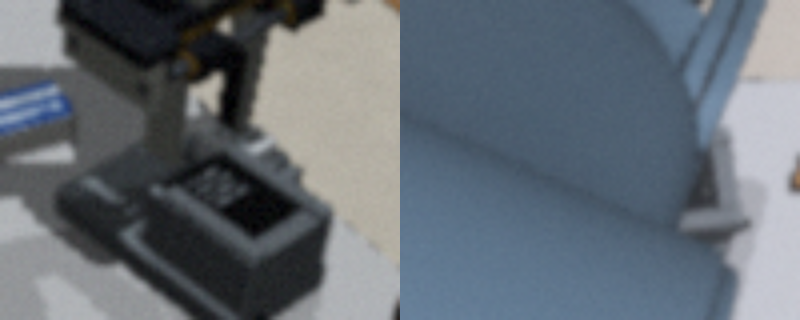

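Side view: the front finger stands over the apron in front of the pack at (165,150), and the other is above the key at (245,130). Tips are at z about 48 mm. I press down in steps.

Scaled: -18 mm / 750 = -0.024, -15 mm / 750 = -0.02.

send_rows([
  [47.5,0,0,-0.0067,0,0,0],
  [47.5,0,0,-0.012,0,0,0],
  [47.5,0,0,-0.016,0,0,0],
  [47.5,0,0,-0.02,0,0,0],
  [47.5,0,0,-0.024,0,0,0],
  [47.5,0,0,-0.024,0,0,0],
  [47.5,0,0,-0.024,0,0,0],
  [47.5,0,0,-0.024,0,0,0],
])

```text
time_s: 3.17
tcp_pos: [0.4813, -0.0813, 0.1147]
eef_rot: [2.07, 2.359, 0.003]
wrist_force: [-2.8, 2.3, 18.5]
width: 0.0475
grasp_force: 11.5
```

```bash
python3 - <<'E'
from h import *
s=bot.read_state();print(s['time_s'],s['tcp_pos'],s['width'],s['wrist_force'],s['grasp_force'])
c=grab('side');u,v=proj(c,[.47,-.1,.05]).astype(int)
cv2.imwrite('pics/side4.png',cv2.resize(c['img'][v-40:v+40,u-50:u+50,::-1],None,fx=7,fy=7))
P=pts(c);O=np.array([.4485,-.0885]);A=np.c_[[.1305,-.9914],[.9914,.1305]]
d=(c['img'].min(-1)<50)&(abs(P[...,2]-.06)<.006);D=(ray(c,np.argwhere(d)[:,::-1],.06)-O)@A*1e3
D=D[(abs(D[:,0]-50)<70)&(abs(D[:,1])<20)];print(len(D),np.percentile(D,[3,97],axis=0))
E
```

```text
3.1667 [ 0.48131432 -0.0813235   0.11466296] 0.04754956825854197 [-2.82606329  2.31045115 18.45717991] 11.514884512871504
283 [[ -0.14362184 -16.31645598]
 [ 99.70554941  18.65841164]]
```

View pics/side4.png

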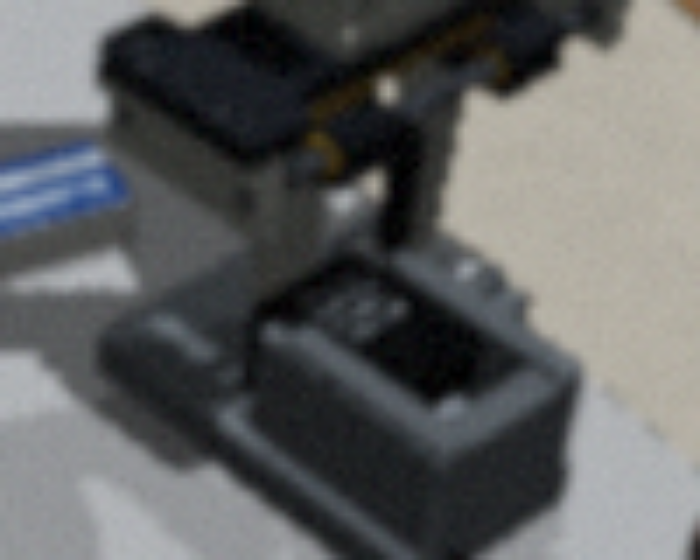

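The pack has come forward against the finger (front edge at about (270,300), plunger showing at (450,400)). I push slightly further to confirm the key is bottomed, and let it settle.

send_rows([
  [47.5,0,0,-0.0013,0,0,0],
  [47.5,0,0,-0.0013,0,0,0],
  [47.5,0,0,-0.0013,0,0,0],
  [47.5,0,0,-0.0013,0,0,0],
  [47.5,0,0,-0.0013,0,0,0],
  [47.5,0,0,-0.0013,0,0,0],
])

```text
time_s: 3.72
tcp_pos: [0.4814, -0.0813, 0.1144]
eef_rot: [2.069, 2.359, 0.003]
wrist_force: [-4.5, 2.9, 25.5]
width: 0.0472
grasp_force: 15.2
```

The extra 1 mm raised the force by 7 N for 0.3 mm of travel, so the key is on its stop. The pack is held by the finger.

```bash
python3 -c "
from bench import bot
print(bot.hand_in())"
```

```text
the job is handed in; nothing more can be done
None
```

I handed the job in at about 3.7 s, still holding: the eject key is against its stop at about 25 N, and the popped pack is trapped by the other finger, out an estimated 13–15 mm. I did not re-measure the staples, stamp and loupe at the end, but the arm was kept clear of them.

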